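# Put up the mixed preserve jars in their colour-marked caddies

## Task

Sort the five loose preserve jars into the three small wooden caddies by colour, red jars in the red-rimmed caddy, green in the green, and the yellow one in the yellow, one jar to a bay, each standing upright on the bay's floor. They are glass, so lower each jar to the floor of its bay before letting go, and knock none over. The yellow jar already put away stays standing in its bay.

Things in the scene. Friction and masses are not known exactly. Their poses are not given: they have to be found in the camera images.
- jar_tomato_a: Sealed upright glass preserve jar, a plain cylinder 54 mm in diameter and 86 mm tall, about 0.22 kg, loose on the table; red tomato contents, steel screw band round the top and a red lid disc. Origin: centre of its underside; z up along its axis. Can be gripped across its diameter anywhere from the side, fingers pointing down; the top 44 mm stand clear above a caddy's walls.
- jar_tomato_b: Sealed upright glass preserve jar, a plain cylinder 54 mm in diameter and 86 mm tall, about 0.22 kg, loose on the table; red tomato contents, steel screw band round the top and a red lid disc. Origin: centre of its underside; z up along its axis. Can be gripped across its diameter anywhere from the side, fingers pointing down; the top 44 mm stand clear above a caddy's walls.
- jar_pickle_a: Sealed upright glass preserve jar, a plain cylinder 54 mm in diameter and 86 mm tall, about 0.22 kg, loose on the table; green pickle contents, steel screw band round the top and a green lid disc. Origin: centre of its underside; z up along its axis. Can be gripped across its diameter anywhere from the side, fingers pointing down; the top 44 mm stand clear above a caddy's walls.
- jar_pickle_b: Sealed upright glass preserve jar, a plain cylinder 54 mm in diameter and 86 mm tall, about 0.22 kg, loose on the table; green pickle contents, steel screw band round the top and a green lid disc. Origin: centre of its underside; z up along its axis. Can be gripped across its diameter anywhere from the side, fingers pointing down; the top 44 mm stand clear above a caddy's walls.
- jar_peach: Sealed upright glass preserve jar, a plain cylinder 54 mm in diameter and 86 mm tall, about 0.22 kg, loose on the table; yellow-orange peach contents, steel screw band round the top and a yellow lid disc. Origin: centre of its underside; z up along its axis. Can be gripped across its diameter anywhere from the side, fingers pointing down; the top 44 mm stand clear above a caddy's walls.
- jar_stored: Jar just like jar_peach (54 x 86 mm, yellow lid), loose, already standing in the yellow caddy's -y bay. Origin: centre of its underside; z up. (Clutter among the jars is under 40 mm high, taller equipment only beyond 0.8 m ahead or 0.4 m to either side: a jar carried within that area, underside 0.12 m above the table, passes over all.)
- caddy_red: Pine caddy fixed to the table, rims painted red. Outer 94 (x) x 178 (y) x 42 mm high; walls and floor 8 mm thick; a 6 mm divider as high as the walls makes two bays, each 78 x 78 mm inside, 34 mm deep. Origin: centre of its underside; z up, y along its long side: bay centres at x = 0, y = -42 and +42 mm, bay floor at z = 8 mm. Both bays are empty at the start.
- caddy_green: Pine caddy fixed to the table, rims painted green. Outer 94 (x) x 178 (y) x 42 mm high; walls and floor 8 mm thick; a 6 mm divider as high as the walls makes two bays, each 78 x 78 mm inside, 34 mm deep. Origin: centre of its underside; z up, y along its long side: bay centres at x = 0, y = -42 and +42 mm, bay floor at z = 8 mm. Both bays are empty at the start.
- caddy_yellow: Pine caddy fixed to the table, rims painted yellow. Outer 94 (x) x 178 (y) x 42 mm high; walls and floor 8 mm thick; a 6 mm divider as high as the walls makes two bays, each 78 x 78 mm inside, 34 mm deep. Origin: centre of its underside; z up, y along its long side: bay centres at x = 0, y = -42 and +42 mm, bay floor at z = 8 mm. Its -y bay holds jar_stored at the start; its +y bay is empty.
Things that resemble listed ones, but are neither listed nor needed, are in the scene too. Leave any purple look-alike of the jar_pickle_b alone.

How it is judged (in metres and radians):
At the end, for the whole second after the job is handed in: Every loose jar in the caddy of its colour, the stored one still in its -y bay: each within 22 mm of the caddy's long centre line, 65 mm of its middle lengthwise, underside 3 to 14 mm above the caddy's underside (floor at 8), tilt under 0.1 rad, speed under 0.02 m/s (x of jar_tomato_a in the frame of caddy_red between -0.022 and 0.022 m and y of jar_tomato_a in the frame of caddy_red between -0.065 and 0.065 m and z of jar_tomato_a in the frame of caddy_red between 0.003 and 0.014 m and angle between each of jar_tomato_a, jar_tomato_b, jar_pickle_a, jar_pickle_b, jar_peach, jar_stored's own z axis and vertical below 0.1 rad and linear speed of each of jar_tomato_a, jar_tomato_b, jar_pickle_a, jar_pickle_b, jar_peach, jar_stored below 0.02 m/s and x of jar_tomato_b in the frame of caddy_red between -0.022 and 0.022 m and y of jar_tomato_b in the frame of caddy_red between -0.065 and 0.065 m and z of jar_tomato_b in the frame of caddy_red between 0.003 and 0.014 m and x of jar_pickle_a in the frame of caddy_green between -0.022 and 0.022 m and y of jar_pickle_a in the frame of caddy_green between -0.065 and 0.065 m and z of jar_pickle_a in the frame of caddy_green between 0.003 and 0.014 m and x of jar_pickle_b in the frame of caddy_green between -0.022 and 0.022 m and y of jar_pickle_b in the frame of caddy_green between -0.065 and 0.065 m and z of jar_pickle_b in the frame of caddy_green between 0.003 and 0.014 m and x of jar_peach in the frame of caddy_yellow between -0.022 and 0.022 m and y of jar_peach in the frame of caddy_yellow between -0.065 and 0.065 m and z of jar_peach in the frame of caddy_yellow between 0.003 and 0.014 m and x of jar_stored in the frame of caddy_yellow between -0.022 and 0.022 m and y of jar_stored in the frame of caddy_yellow between -0.065 and 0.065 m and z of jar_stored in the frame of caddy_yellow between 0.003 and 0.014 m and y of jar_stored in the frame of caddy_yellow below -0.02 m); the robot touches nothing.
It fails at once if a jar is knocked over (angle between any of jar_tomato_a, jar_tomato_b, jar_pickle_a, jar_pickle_b, jar_peach, jar_stored's own z axis and vertical above 0.6 rad).
It fails at once if a jar is dropped: in the air, touched by nothing, with its underside more than 35 mm above the table (27 mm above a caddy floor) ((height (world z) of jar_tomato_a above 0.035 m and contact force between jar_tomato_a and anything else below 0.0001 N) or (height (world z) of jar_tomato_b above 0.035 m and contact force between jar_tomato_b and anything else below 0.0001 N) or (height (world z) of jar_pickle_a above 0.035 m and contact force between jar_pickle_a and anything else below 0.0001 N) or (height (world z) of jar_pickle_b above 0.035 m and contact force between jar_pickle_b and anything else below 0.0001 N) or (height (world z) of jar_peach above 0.035 m and contact force between jar_peach and anything else below 0.0001 N)).
It fails at once if the jar already stored is lifted out (z of jar_stored in the frame of caddy_yellow above 0.03 m).
It also fails if it takes over 128 s, if anything falls off the work surface, if the arm or the gripper's body presses on something with over 40 N, if the wrist force passes 120 N, or if a joint passes its speed limit or range.

## Robot

A 6-joint arm with a two-finger parallel gripper is mounted at the origin on the work surface. World frame = base frame: x ahead of the robot, y to its left, z up, the work surface at z = 0. Lengths are in mm, angles in rad, forces in N, time in s.
With the tool pointing down it reaches from about 300 to 1000 mm from the base axis. Payload 5.1 kg.
Tool frame: the origin (TCP) lies midway between the tips of the shut fingers; the grasp point (between the pads) lies 19 mm behind it (bot.tcp_to_grasp is the distance from the TCP to the grasp point, in mm); z points along the fingers, y is the line along which they close (so a half turn about z gives the same grasp; the last joint's range is limited). The gripper opens to 95 mm and grips with 3 to 60 N. Pads are 20 mm wide; open, the fingers measure 119 mm over their backs; the gripper's body (75 mm by 180 mm) begins 59 mm behind the grasp point.
Start: joints at [1.162, 0.124, 1.65, -0, 1.367, -0.083], TCP at [208.064, 615.787, 214.656] pointing down, gripper open.
Joint ranges: [-2.61, 2.61], [-1.02, 2.33], [0.03, 2.71], [-1.35, 4.49], [0.32, 2.68], [-2.91, 2.91]. Speed limits (rad/s): [2.57, 2.57, 3.14, 3.14, 3.14, 3.14].

## Interface

Orientations are given as a 3x3 rotation matrix whose columns are the frame's x, y, z axes.
In Python, from cell import bot gives the robot as it stands.
- The arm moves only by the tool carry_out, never from a script. Its argument "steps" is a list that holds one entry, the list of rows, each a list of 7 numbers: the shift along the tool's x, y, z in m, then the turn, a rotation vector about the tool's x, y, z in rad, then the finger opening in m, from 0 to 0.0951. In form: [[[x, y, z, rx, ry, rz, grip], ...]]. A call has 1 to 5 rows; each row shifts and turns the commanded pose from where the row before left it, along the tool's axes as they then stand; what a row does not reach is not made up. A row lasts 1/12 s, in which the tool goes at most 41.7 mm and 7.16 degrees, less where a joint would pass 70% of its speed; a pose out of reach is approached as far as the arm can. A call is refused whole if a number of a shift passes 0.0417 or a number of a turn 0.125, either way. A call with a gripper value outside its range is refused whole. The fingers move at their own pace and stop on an object; the grip force is fixed at half the most. Time passes only in rows, so rows that do not move let the fingers close. It gives the time, the measured TCP pose, the force, the opening and the grip force at its end, in the units of the state.
- bot.read_state(): the state, without advancing time (a new reading comes with each control period).
- bot.grab_frame(name): name is "scene" or "top" or "wrist"; returns the picture (420x560x3 uint8, red, green, blue); there is no depth.
- bot.calibration(name): a dict with "vertical_fov" (degrees; the focal length in pixels is half the picture's height over the tangent of half this angle, whatever the lens; pixels are square), "cx", "cy" (the principal point, pixels), "k1" (the pictures are not rectified: a ray, as slopes to the right and down, at radius r is drawn at 1 + k1 r^2 times it, then the intrinsics apply), "xyz" and "attitude" of the camera in the world; the wrist camera has in their place "T_tool_cam" (4x4, takes a point from camera to tool coordinates, whose origin is the TCP and whose axes are the flange's). Camera axes: x right, y down, z forward; pixel columns grow to the right and rows downward; lengths in mm; the calibration is good to about 2 mm. A picture is of the moment at which its call begins: read the wrist's pose just before it. calibration takes no time and is no camera call.
- bot.finish_job(): hands the job in; it is judged then, once.
Trained networks look in the newest picture that a camera, given by its name, has taken for a name from the list of things; names that differ only in an ending like _2 or _b are one class to them, and where a whole thing is asked for, a point or a joint stands for the part that bears it (a point fixed in the world has none). Each returns a list of dicts, best first, with "conf" (0 to 1); they miss things now and then, are a little off and sometimes report something else, mostly with a low value. They report only what shows in the picture. A call takes as long as a camera call. They do not tell look-alikes from the thing itself.
- bot.look_for(camera, label): "position" ([x, y, z] in mm, in world coordinates, good to about 4 mm: the middle of the surface that is visible of it).
The state is a dict: "time_s": time; "joint_positions": joint angles; "dq": joint speeds; "joint_torque": joint torques, N m; "eef_pos": TCP position; "tcp_rot": TCP orientation; "contact_force": force on the tool from outside, world axes, zero at the start; "moment": the same for the moment, N m; "width": opening from 0.0 (shut) to 1.0 (fully open); "grasp_force": force on a finger pad.
Only numpy, scipy, OpenCV 4.12 (cv2) and the standard library are available. Lean on these libraries where they do the work, as an engineer would, in place of code of your own. Each camera call takes 0.05 s, during which the arm holds its last target. There are 200 camera calls.

## Working session

There is one attempt and no reset: what is moved stays moved. The work goes in short steps, Python scripts to look and compute and a tool call to move; the robot and the scene stay as the last step left them, time stands still between calls to the robot, and variables do not carry over. Pictures are saved under pics/ and viewed, at most 14 in all, crops included, and the job is handed in when it is done.

Besides the shell and the picture viewer there is one more tool, called after "Request:" in YAML: its name, and indented under it one key for each argument. carry_out: Moves the arm, as the interface text tells. Its arguments: {"type":"object","properties":{"steps":{"type":"array","items":{"type":"array","items":{"type":"array","items":{"type":"number"}}}}},"required":["steps"]}

```bash
mkdir -p pics
python3 - <<'E'
from cell import bot
import cv2,numpy as np
s=bot.read_state(); print(s['time_s'],s['eef_pos'],np.round(s['tcp_rot'],3).tolist(),s['width'])
for c in ['top','scene']:
    f=bot.grab_frame(c); cv2.imwrite(f'pics/{c}0.png',f[:,:,::-1])
    k=bot.calibration(c); print(c,{a:np.round(b,3).tolist() for a,b in k.items()})
    for l in ['jar_tomato_a','jar_pickle_a','jar_peach','jar_stored','caddy_red','caddy_green','caddy_yellow']:
        print(l,[(np.round(d['position']).tolist(),round(d['conf'],2)) for d in bot.look_for(c,l)])
E
```

```text
0.0 [207.82818025 615.20144035 213.39537147] [[-0.947, 0.32, -0.001], [0.32, 0.947, -0.002], [0.0, -0.002, -1.0]] 1.0031411596445918
top {'vertical_fov': 43.609, 'cx': 271.377, 'cy': 211.749, 'k1': -0.196, 'xyz': [426.679, -30.945, 1381.059], 'attitude': [[-0.02, -0.999, 0.046], [-1.0, 0.02, -0.01], [0.009, -0.047, -0.999]]}
jar_tomato_a [([466.0, -7.0, 88.0], 0.89)]
jar_pickle_a [([460.0, -292.0, 87.0], 0.96), ([387.0, -154.0, 88.0], 0.82), ([373.0, -270.0, 87.0], 0.79), ([372.0, -382.0, 87.0], 0.68), ([477.0, -148.0, 86.0], 0.57)]
jar_peach [([470.0, 285.0, 82.0], 0.65)]
jar_stored [([596.0, -270.0, 93.0], 0.63)]
caddy_red [([619.0, 224.0, 6.0], 0.85)]
caddy_green [([617.0, 2.0, 7.0], 0.79)]
caddy_yellow [([619.0, -218.0, 10.0], 0.64)]
scene {'vertical_fov': 45.133, 'cx': 268.738, 'cy': 202.27, 'k1': -0.179, 'xyz': [1454.17, -42.654, 736.848], 'attitude': [[0.01, 0.592, -0.806], [1.0, -0.017, -0.0], [-0.014, -0.806, -0.592]]}
jar_tomato_a [([507.0, 148.0, 57.0], 0.86), ([484.0, -10.0, 55.0], 0.8)]
jar_pickle_a [([482.0, -296.0, 61.0], 0.95), ([507.0, -148.0, 61.0], 0.86), ([386.0, -388.0, 52.0], 0.82), ([388.0, -269.0, 60.0], 0.63), ([400.0, -152.0, 81.0], 0.62), ([612.0, 1.0, 17.0], 0.39)]
jar_peach [([492.0, 288.0, 58.0], 0.84)]
jar_stored [([625.0, -272.0, 76.0], 0.6), ([510.0, 149.0, 59.0], 0.5)]
caddy_red [([618.0, 223.0, 25.0], 0.88)]
caddy_green [([610.0, 1.0, 20.0], 0.98)]
caddy_yellow [([645.0, -217.0, 24.0], 0.86)]
```

View pics/top0.png

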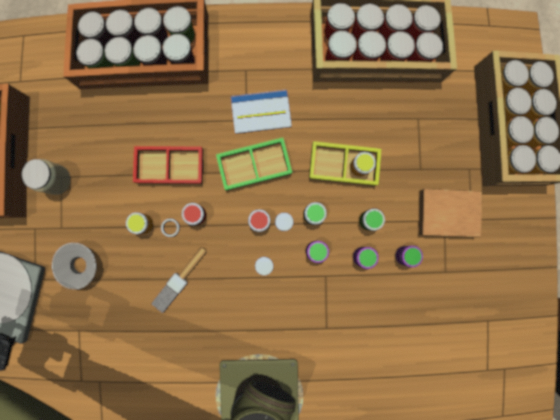

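View pics/scene0.png

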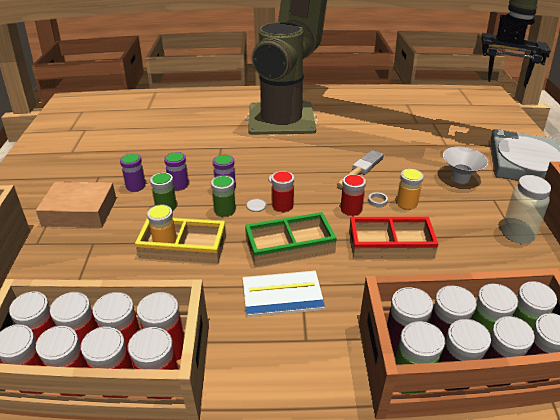

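The top view shows the yellow lid at (136,223), reds at (192,214) and (259,220), and true greens at (316,213) and (373,220). The jars at (317,252), (367,258) and (411,256) are purple look-alikes. The caddies are red (168,166), green (254,165, rotated) and yellow (345,163), with the stored jar at (364,162). Scene view confirms the green and purple bodies. Next I'll segment lids and rims and project them at their known heights.

```bash
cat > h.py <<'E'
import numpy as np,cv2
from cell import bot
def ray(c,px):
    k=bot.calibration(c); f=210/np.tan(np.radians(k['vertical_fov'])/2)
    K=np.array([[f,0,k['cx']],[0,f,k['cy']],[0,0,1]])
    u=cv2.undistortPoints(np.array(px,float).reshape(-1,1,2),K,np.array([k['k1'],0,0,0,0.])).reshape(-1,2)
    return np.array(k['xyz']),np.c_[u,np.ones(len(u))]@np.array(k['attitude']).T
def onplane(c,px,z):
    o,d=ray(c,px); return (o+d*((z-o[2])/d[:,2])[:,None])[:,:2]
R={'red':[((0,150,90),(6,255,255)),((172,150,90),(180,255,255))],'green':[((45,130,90),(75,255,255))],'yellow':[((25,150,120),(34,255,255))]}
def blobs(img,col):
    hsv=cv2.cvtColor(img,cv2.COLOR_RGB2HSV); m=0
    for a,b in R[col]: m=m|cv2.inRange(hsv,a,b)
    cs,_=cv2.findContours(m,cv2.RETR_EXTERNAL,cv2.CHAIN_APPROX_NONE)
    return [c for c in cs if cv2.contourArea(c)>120]
def measure(img):
    for col in R:
        for c in blobs(img,col):
            px=c.reshape(-1,2).astype(float); big=cv2.boundingRect(c)[2]>45
            w=onplane('top',px,42 if big else 86).astype(np.float32)
            if big:
                (x,y),s,a=cv2.minAreaRect(w); e=cv2.boxPoints(((x,y),s,a)); i=e[1]-e[0]; j=e[2]-e[1]
                l=max((i,j),key=np.linalg.norm); l=l*np.sign(l[1]); u=l/np.linalg.norm(l)
                print('caddy',col,np.round([x,y],1),np.round(s),'yaw',round(np.degrees(np.arctan2(-u[0],u[1])),1),'bays -/+',np.round([x,y]-42*u,1),np.round([x,y]+42*u,1))
            else:
                (x,y),r=cv2.minEnclosingCircle(w); print('lid',col,np.round([x,y],1),'mean',np.round(w.mean(0),1),'r',round(r,1),'px',px.mean(0).round())
E
python3 - <<'E'
from h import *
measure(cv2.imread('pics/top0.png')[:,:,::-1].copy())
E
```

```text
lid red [467.2 -12.3] mean [467.1 -12.9] r 16.5 px [259. 220.]
lid red [486.8 153. ] mean [487. 153.] r 16.9 px [192. 213.]
caddy red [615.4 222.1] [181.  94.] yaw -1.6 bays -/+ [614.2 180.1] [616.6 264. ]
lid green [ 368.4 -280.3] mean [ 368.1 -280.3] r 17.5 px [367. 258.]
lid green [ 368.8 -395.1] mean [ 368.7 -395.5] r 18.1 px [412. 256.]
lid green [ 463.4 -299.6] mean [ 463.7 -299.6] r 17.1 px [374. 219.]
lid yellow [466.  295.4] mean [466.3 295.1] r 17.5 px [136. 223.]
caddy yellow [ 612.  -238.6] [182.  98.] yaw -7.4 bays -/+ [ 606.7 -280.3] [ 617.4 -197. ]
```

Request:
carry_out:
  steps:
    - [[0,0,0,0,0,0.12,0.0951],[0,0,0,0,0,0.12,0.0951],[0,0,0,0,0,0.12,0.0951],[0,0,0,0,0,0.12,0.0951],[0,0,0,0,0,0.12,0.0951]]

```text
time_s: 1.22
eef_pos: [208.1, 615.8, 214.6]
tcp_rot: [[-0.596, 0.803, -0.0], [0.803, 0.596, -0.0], [0.0, -0.0, -1.0]]
contact_force: [0.9, -0.1, -0.2]
width: 1.001
grasp_force: 0.0
```

Run:
```python
from h import *
im=cv2.imread('pics/top0.png')[:,:,::-1].copy()
h=cv2.cvtColor(im,cv2.COLOR_RGB2HSV)
print(h[213,316],h[210,313],h[162,364],[h[y,290] for y in range(160,180,3)],h[163,253])
R['green']=[((40,80,70),(80,255,255))]
measure(im)
# triangulate lids in scene image
s=cv2.imread('pics/scene0.png')[:,:,::-1].copy()
R['yellow']=[((24,120,120),(36,255,255))]
for col in R:
    for c in blobs(s,col):
        x,y,w,hh=cv2.boundingRect(c)
        if w<40:
            px=c.reshape(-1,2); print('scene lid',col,[x,y,w,hh],np.round(onplane('scene',[[x+w/2-.5,y+hh/2-.5]],86),1))
```

```text
[ 59 126 197] [ 59 125 198] [ 33 165 206] [array([ 21, 128, 135], dtype=uint8), array([ 33, 117, 137], dtype=uint8), array([ 47, 124, 164], dtype=uint8), array([ 54, 124, 183], dtype=uint8), array([ 57, 124, 169], dtype=uint8), array([ 18, 134,  97], dtype=uint8), array([ 16, 141, 143], dtype=uint8)] [ 52 122 180]
lid red [467.2 -12.3] mean [467.1 -12.9] r 16.5 px [259. 220.]
lid red [486.8 153. ] mean [487. 153.] r 16.9 px [192. 213.]
caddy red [615.4 222.1] [181.  94.] yaw -1.6 bays -/+ [614.2 180.1] [616.6 264. ]
lid green [ 367.9 -280.6] mean [ 368.3 -280.6] r 20.2 px [368. 258.]
lid green [ 368.8 -395.2] mean [ 368.4 -395.1] r 20.5 px [412. 256.]
lid green [ 386.4 -156.8] mean [ 386.3 -156.3] r 20.2 px [318. 252.]
lid green [ 463.6 -299.5] mean [ 463.8 -299.4] r 20.9 px [374. 219.]
lid green [ 482.6 -152.5] mean [ 482.5 -152.7] r 20.6 px [315. 213.]
caddy green [613.6  -1.7] [ 98. 180.] yaw 13.2 bays -/+ [623.2 -42.6] [604.   39.2]
lid yellow [466.  295.4] mean [466.3 295.1] r 17.5 px [136. 223.]
caddy yellow [ 612.  -238.6] [182.  98.] yaw -7.4 bays -/+ [ 606.7 -280.3] [ 617.4 -197. ]
scene lid red [166, 321, 14, 39] [[ 939.7 -202.3]]
scene lid red [120, 320, 14, 30] [[ 929.  -280.8]]
scene lid red [343, 192, 21, 23] [[576.4 140.1]]
scene lid red [274, 187, 20, 25] [[557.1 -10.4]]
scene lid red [345, 175, 18, 11] [[486.9 154.4]]
scene lid red [274, 172, 18, 10] [[467.5  -9.8]]
scene lid green [213, 176, 19, 11] [[ 481.9 -150.4]]
scene lid green [152, 173, 19, 11] [[ 464.  -296.5]]
scene lid yellow [150, 205, 20, 13] [[ 593.1 -278.6]]
scene lid yellow [403, 169, 18, 11] [[464.8 297.4]]
```

Request:
carry_out:
  steps:
    - [[0,0,0,0,0,0.12,0.0951],[0,0,0,0,0,0.12,0.0951],[0,0,0,0,0,0.12,0.0951],[0,0,0,0,0,0.12,0.0951],[0,0,0,0,0,0.12,0.0951]]

```text
time_s: 1.63
eef_pos: [208.1, 615.8, 214.7]
tcp_rot: [[-0.039, 0.999, -0.0], [0.999, 0.039, 0.0], [0.0, -0.0, -1.0]]
contact_force: [1.0, -0.2, -0.2]
width: 0.998
grasp_force: 0.0
```

Request:
carry_out:
  steps:
    - [[0,0,0,0,0,0.039,0.08],[-0.032,0.0258,0,0,0,0,0.08],[-0.032,0.0258,0,0,0,0,0.08],[-0.032,0.0258,0,0,0,0,0.08],[-0.032,0.0258,0,0,0,0,0.08]]

```text
time_s: 2.05
eef_pos: [312.6, 487.1, 214.7]
tcp_rot: [[-0.007, 1.0, 0.0], [1.0, 0.007, 0.0], [0.0, 0.0, -1.0]]
contact_force: [0.4, 0.6, -0.3]
width: 0.842
grasp_force: 0.0
```

Request:
carry_out:
  steps:
    - [[-0.032,0.0258,0,0,0,0,0.08],[-0.032,0.0258,0,0,0,0,0.08],[-0.032,0.0258,0,0,0,0,0.08],[-0.032,0.0258,0,0,0,0,0.08],[-0.032,0.0258,0,0,0,0,0.08]]

```text
time_s: 2.47
eef_pos: [442.9, 327.5, 215.0]
tcp_rot: [[-0.006, 1.0, 0.001], [1.0, 0.006, 0.0], [0.0, 0.001, -1.0]]
contact_force: [1.2, 0.4, -0.4]
width: 0.839
grasp_force: 0.0
```

Request:
carry_out:
  steps:
    - [[-0.0315,0.0232,0,0,0,0,0.08],[0,0,0.04,0,0,0,0.08],[0,0,0.03,0,0,0,0.08],[0,0,0,0,0,0,0.08]]

```text
time_s: 2.8
eef_pos: [461.9, 294.8, 137.8]
tcp_rot: [[-0.004, 1.0, -0.011], [1.0, 0.004, -0.005], [-0.005, -0.011, -1.0]]
contact_force: [-2.0, -1.3, -1.3]
width: 0.841
grasp_force: 0.0
```

Run:
```python
from h import *
s=bot.read_state(); p=np.array(s['eef_pos']); Rt=np.array(s['tcp_rot'])
f=bot.grab_frame('wrist'); cv2.imwrite('pics/w1.png',f[:,:,::-1])
k=bot.calibration('wrist'); print(np.round(k['T_tool_cam'],3).tolist()); print(p)
T=np.array(k['T_tool_cam']); fo=210/np.tan(np.radians(k['vertical_fov'])/2)
for c in blobs(f,'yellow'):
    (x,y),r=cv2.minEnclosingCircle(c)
    u=cv2.undistortPoints(np.array([[[x,y]]]),np.array([[fo,0,k['cx']],[0,fo,k['cy']],[0,0,1]]),np.array([k['k1'],0,0,0,0.])).ravel()
    o=p+Rt@T[:3,3]; d=Rt@T[:3,:3]@np.r_[u,1]; print((x,y),r,o+d*(86-o[2])/d[2])
```

```text
[[-0.001, -0.956, -0.293, 82.556], [1.0, -0.001, -0.0, 0.076], [0.0, -0.293, 0.956, -169.967], [0.0, 0.0, 0.0, 1.0]]
[461.91092425 294.81903724 137.76062173]
(293.5, 233.5) 28.991477966308594 [470.20600595 293.47755286  86.        ]
```

View pics/w1.png

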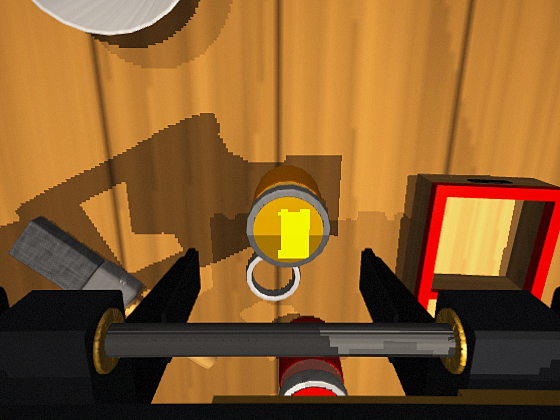

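The wrist view shows the peach lid at about (288,227), between the fingers and matching the estimate. I'll descend.

Request:
carry_out:
  steps:
    - [[0,0,0.03,0,0,0,0.08],[0,0,0.03,0,0,0,0.08],[0,0,0.025,0,0,0,0.08],[0,0,0.01,0,0,0,0.08],[0,0,0,0,0,0,0.08]]

```text
time_s: 3.27
eef_pos: [464.3, 297.9, 48.7]
tcp_rot: [[-0.007, 1.0, -0.003], [1.0, 0.007, -0.001], [-0.001, -0.003, -1.0]]
contact_force: [-1.3, -0.8, 0.3]
width: 0.844
grasp_force: 0.0
```

Request:
carry_out:
  steps:
    - [[0,0,0,0,0,0,0.04],[0,0,0,0,0,0,0.04],[0,0,0,0,0,0,0.04],[0,0,0,0,0,0,0.04],[0,0,0,0,0,0,0.04]]

```text
time_s: 3.68
eef_pos: [466.4, 298.3, 51.2]
tcp_rot: [[-0.006, 1.0, 0.003], [1.0, 0.006, 0.001], [0.001, 0.003, -1.0]]
contact_force: [-0.6, 0.1, 4.4]
width: 0.563
grasp_force: 30.0
```

Request:
carry_out:
  steps:
    - [[0,0,-0.02,0,0,0,0.04],[0,0,-0.04,0,0,0,0.04],[0,0,-0.04,0,0,0,0.04],[0,0,-0.03,0,0,0,0.04],[-0.01,0.003,0,0,0,0,0.04]]

```text
time_s: 4.1
eef_pos: [472.0, 290.7, 188.4]
tcp_rot: [[-0.008, 1.0, 0.012], [1.0, 0.007, 0.007], [0.007, 0.012, -1.0]]
contact_force: [1.1, 0.3, -1.6]
width: 0.563
grasp_force: 30.0
```

Request:
carry_out:
  steps:
    - [[-0.025,0.008,0,0,0,0,0.04],[-0.038,0.012,0,0,0,0,0.04],[-0.038,0.012,0,0,0,0,0.04],[-0.038,0.012,0,0,0,0,0.04],[-0.038,0.012,0,0,0,0,0.04]]

```text
time_s: 4.52
eef_pos: [524.9, 109.2, 178.6]
tcp_rot: [[-0.006, 1.0, -0.001], [1.0, 0.006, -0.0], [-0.0, -0.001, -1.0]]
contact_force: [0.9, -0.0, -2.6]
width: 0.566
grasp_force: 30.0
```

Request:
carry_out:
  steps:
    - [[-0.038,0.012,0,0,0,0,0.04],[-0.038,0.012,0,0,0,0,0.04],[-0.038,0.012,0,0,0,0,0.04],[-0.038,0.012,0,0,0,0,0.04],[-0.038,0.012,0,0,0,0,0.04]]

```text
time_s: 4.93
eef_pos: [586.1, -80.6, 178.5]
tcp_rot: [[-0.006, 1.0, -0.002], [1.0, 0.006, 0.0], [0.0, -0.002, -1.0]]
contact_force: [1.6, -0.1, -2.7]
width: 0.565
grasp_force: 30.0
```

Request:
carry_out:
  steps:
    - [[-0.037,0.01,0,0,0,0,0.04],[-0.035,0.01,0,0,0,0,0.04],[-0.03,0.008,0,0,0,0,0.04],[-0.014,0.004,0,0,0,0,0.04],[0,0,0,0,0,0,0.04]]

```text
time_s: 5.35
eef_pos: [618.9, -197.3, 178.2]
tcp_rot: [[-0.002, 1.0, -0.002], [1.0, 0.002, -0.0], [-0.0, -0.002, -1.0]]
contact_force: [0.4, 0.2, -1.8]
width: 0.568
grasp_force: 30.0
```

```bash
cat >> h.py <<'E'
def wrist(name,pts=None,z=42):
    s=bot.read_state(); p=np.array(s['eef_pos']); Rt=np.array(s['tcp_rot'])
    f=bot.grab_frame('wrist'); cv2.imwrite(f'pics/{name}.png',f[:,:,::-1]); np.savez(f'pics/{name}.npz',p=p,R=Rt); print(p.round(1)); return f
def wpos(name,px,z):
    d=np.load(f'pics/{name}.npz'); p,Rt=d['p'],d['R']; k=bot.calibration('wrist'); T=np.array(k['T_tool_cam']); fo=210/np.tan(np.radians(k['vertical_fov'])/2)
    u=cv2.undistortPoints(np.array(px,float).reshape(-1,1,2),np.array([[fo,0,k['cx']],[0,fo,k['cy']],[0,0,1]]),np.array([k['k1'],0,0,0,0.])).reshape(-1,2)
    o=p+Rt@T[:3,3]; D=np.c_[u,np.ones(len(u))]@(Rt@T[:3,:3]).T; return (o+D*((z-o[2])/D[:,2])[:,None])[:,:2].round(1)
E
python3 -c "
from h import *
wrist('w2')"
```

```text
[ 618.9 -197.3  178.2]
```

View pics/w2.png

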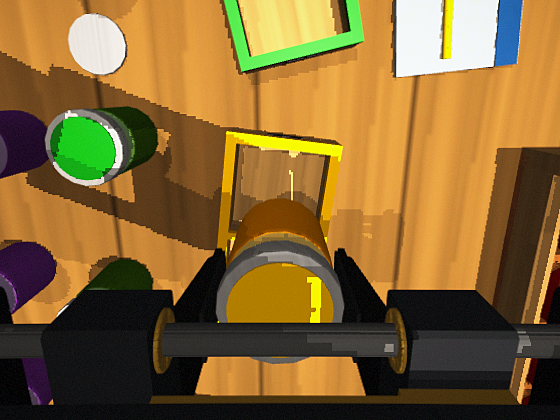

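The held peach jar is centred near (280,290). The yellow caddy's +y end has rim corners at (226,131) and (343,146); I'll check them.

```bash
python3 -c "
from h import *
a=wpos('w2',[[226,131],[343,146]],42);print(a); u=a[1]-a[0]; print(np.linalg.norm(u)); u/=np.linalg.norm(u); v=np.array([u[1],-u[0]]); print(u,v,a.mean(0)+v*47,a.mean(0)-v*47)"
```

```text
[[ 575.8 -142.8]
 [ 670.1 -154.6]]
95.03541445166645
[ 0.99226168 -0.12416424] [-0.12416424 -0.99226168] [ 617.11428072 -195.33629896] [ 628.78571928 -102.06370104]
```

Request:
carry_out:
  steps:
    - [[0.001,-0.001,0.03,0,0,0,0.04],[0,0,0.035,0,0,0,0.04],[0,0,0.03,0,0,0,0.04],[0,0,0.013,0,0,0,0.04],[0,0,0,0,0,0,0.04]]

```text
time_s: 5.82
eef_pos: [614.7, -190.5, 66.5]
tcp_rot: [[-0.007, 1.0, -0.009], [1.0, 0.007, 0.004], [0.004, -0.009, -1.0]]
contact_force: [-0.6, 0.1, -3.4]
width: 0.563
grasp_force: 30.0
```

Request:
carry_out:
  steps:
    - [[0,0,0.003,0,0,0,0.04],[0,0,0.003,0,0,0,0.04],[0,0,0,0,0,0,0.04],[0,0,0,0,0,0,0.04]]

```text
time_s: 6.15
eef_pos: [619.6, -193.6, 67.8]
tcp_rot: [[-0.006, 1.0, 0.003], [1.0, 0.006, -0.001], [-0.001, 0.003, -1.0]]
contact_force: [0.2, -0.6, -2.3]
width: 0.566
grasp_force: 30.0
```

Request:
carry_out:
  steps:
    - [[-0.002,-0.002,0.002,0,0,0,0.04],[0,0,0.002,0,0,0,0.04],[0,0,0.002,0,0,0,0.04],[0,0,0,0,0,0,0.04],[0,0,0,0,0,0,0.04]]

```text
time_s: 6.57
eef_pos: [616.2, -195.3, 59.4]
tcp_rot: [[-0.006, 1.0, -0.0], [1.0, 0.006, 0.0], [0.0, -0.0, -1.0]]
contact_force: [-0.1, 0.2, -2.6]
width: 0.562
grasp_force: 30.0
```

Request:
carry_out:
  steps:
    - [[0,0,0.002,0,0,0,0.04],[0,0,0,0,0,0,0.04],[0,0,0,0,0,0,0.04]]

```text
time_s: 6.82
eef_pos: [616.5, -195.4, 59.2]
tcp_rot: [[-0.006, 1.0, -0.0], [1.0, 0.006, -0.0], [-0.0, -0.0, -1.0]]
contact_force: [-3.5, 1.5, 4.6]
width: 0.564
grasp_force: 30.0
```

Floor contact confirmed at z = 59, so I'll release and retreat.

Request:
carry_out:
  steps:
    - [[0,0,0,0,0,0,0.078],[0,0,0,0,0,0,0.078],[0,0,0,0,0,0,0.078],[0,0,0,0,0,0,0.078]]

```text
time_s: 7.15
eef_pos: [616.5, -195.3, 57.6]
tcp_rot: [[-0.006, 1.0, 0.0], [1.0, 0.006, -0.0], [-0.0, 0.0, -1.0]]
contact_force: [0.1, 0.5, -0.8]
width: 0.782
grasp_force: 0.0
```

Request:
carry_out:
  steps:
    - [[0,0,-0.015,0,0,0,0.078],[0,0,-0.03,0,0,0,0.078],[0,0,-0.035,0,0,0,0.078],[0,0,-0.035,0,0,0,0.078],[0,0,-0.005,0,0,0,0.078]]

```text
time_s: 7.57
eef_pos: [620.2, -196.7, 187.5]
tcp_rot: [[-0.006, 1.0, 0.013], [1.0, 0.006, -0.005], [-0.005, 0.013, -1.0]]
contact_force: [1.5, -0.2, 1.8]
width: 0.822
grasp_force: 0.0
```

Request:
carry_out:
  steps:
    - [[-0.0205,-0.0305,0,0,0,0,0.078],[-0.0205,-0.0305,0,0,0,0,0.078],[-0.0205,-0.0305,0,0,0,0,0.078],[-0.0205,-0.0305,0,0,0,0,0.078],[-0.0205,-0.0305,0,0,0,0,0.078]]

```text
time_s: 7.98
eef_pos: [463.2, -299.3, 178.5]
tcp_rot: [[-0.007, 1.0, 0.001], [1.0, 0.007, -0.001], [-0.001, 0.001, -1.0]]
contact_force: [-0.1, -1.1, 0.0]
width: 0.82
grasp_force: 0.0
```

Request:
carry_out:
  steps:
    - [[0,0,0.03,0,0,0,0.078],[0,0,0,0,0,0,0.078],[0,0,0,0,0,0,0.078]]

```text
time_s: 8.23
eef_pos: [463.4, -298.0, 146.7]
tcp_rot: [[-0.005, 1.0, -0.002], [1.0, 0.005, 0.002], [0.002, -0.002, -1.0]]
contact_force: [0.4, -0.3, -0.7]
width: 0.822
grasp_force: 0.0
```

Request:
carry_out:
  steps:
    - [[0,0,0.03,0,0,0,0.078],[0,0,0.033,0,0,0,0.078],[0,0,0.025,0,0,0,0.078],[0,0,0.008,0,0,0,0.078],[0,0,0,0,0,0,0.078]]

```text
time_s: 8.65
eef_pos: [464.1, -297.2, 50.1]
tcp_rot: [[-0.007, 1.0, -0.003], [1.0, 0.007, 0.003], [0.003, -0.003, -1.0]]
contact_force: [0.2, 0.1, -0.2]
width: 0.821
grasp_force: 0.0
```

Request:
carry_out:
  steps:
    - [[0,0,0,0,0,0,0.04],[0,0,0,0,0,0,0.04],[0,0,0,0,0,0,0.04],[0,0,0,0,0,0,0.04],[0,0,0,0,0,0,0.04]]

```text
time_s: 9.07
eef_pos: [464.9, -299.5, 53.4]
tcp_rot: [[-0.006, 1.0, 0.001], [1.0, 0.006, -0.002], [-0.002, 0.001, -1.0]]
contact_force: [-3.6, 0.2, 4.7]
width: 0.565
grasp_force: 29.9
```

Request:
carry_out:
  steps:
    - [[0,0,-0.02,0,0,0,0.04],[0,0,-0.04,0,0,0,0.04],[0,0,-0.04,0,0,0,0.04],[0,0,-0.03,0,0,0,0.04],[0.015,0.01,0,0,0,0,0.04]]

```text
time_s: 9.48
eef_pos: [477.1, -287.7, 190.6]
tcp_rot: [[-0.003, 1.0, 0.011], [1.0, 0.003, -0.01], [-0.01, 0.011, -1.0]]
contact_force: [1.0, -0.5, -1.1]
width: 0.563
grasp_force: 29.9
```

Request:
carry_out:
  steps:
    - [[0.034,0.021,0,0,0,0,0.04],[0.034,0.021,0,0,0,0,0.04],[0.034,0.021,0,0,0,0,0.04],[0.034,0.021,0,0,0,0,0.04],[0.034,0.021,0,0,0,0,0.04]]

```text
time_s: 9.9
eef_pos: [578.8, -111.2, 181.5]
tcp_rot: [[-0.006, 1.0, 0.0], [1.0, 0.006, 0.0], [0.0, 0.0, -1.0]]
contact_force: [0.8, -1.0, -2.0]
width: 0.562
grasp_force: 29.9
```

Request:
carry_out:
  steps:
    - [[0.034,0.022,0,0,0,0,0.04],[0.025,0.016,0,0,0,0,0.04],[0.01,0.007,0,0,0,0,0.04],[0,0,0,0,0,0,0.04],[0,0,0,0,0,0,0.04]]

```text
time_s: 10.32
eef_pos: [622.6, -43.7, 181.1]
tcp_rot: [[-0.007, 1.0, -0.001], [1.0, 0.007, -0.0], [-0.0, -0.001, -1.0]]
contact_force: [-1.1, -0.2, -2.4]
width: 0.563
grasp_force: 29.9
```

```bash
python3 -c "
from h import *
wrist('w3')"
```

```text
[622.6 -43.7 181.1]
```

View pics/w3.png

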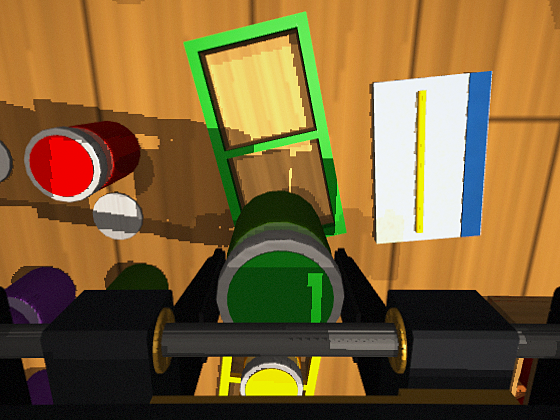

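The held green jar is over the green caddy. The outer rim corners show at (185,43), (305,12) and (345,232), and the peach jar stands upright at (271,383).

```bash
python3 -c "
from h import *
a=wpos('w3',[[185,43],[305,12],[345,233]],42);print(a); print(np.linalg.norm(a[1]-a[0]),np.linalg.norm(a[2]-a[1])); u=a[1]-a[0];u/=np.linalg.norm(u);v=np.array([u[1],-u[0]]);print((a[2]-a[1])/np.linalg.norm(a[2]-a[1]),v); m=(a[0]+a[2])/2; print(m, m+42*v,m-42*v)"
```

```text
[[550.3  75.1]
 [640.3  96.7]
 [680.1 -77. ]]
92.55571295171357 178.20137485440455
[ 0.22334283 -0.97473995] [ 0.23337295 -0.9723873 ]
[615.2   -0.95] [625.001664   -41.79026668] [605.398336    39.89026668]
```

Request:
carry_out:
  steps:
    - [[0.0015,0.0015,0.03,0,0,0,0.04],[0,0,0.035,0,0,0,0.04],[0,0,0.03,0,0,0,0.04],[0,0,0.015,0,0,0,0.04],[0,0,0.003,0,0,0,0.04]]

```text
time_s: 10.78
eef_pos: [620.3, -43.6, 63.8]
tcp_rot: [[-0.004, 1.0, -0.009], [1.0, 0.004, 0.001], [0.001, -0.009, -1.0]]
contact_force: [-1.0, 0.4, -2.2]
width: 0.564
grasp_force: 29.9
```

Request:
carry_out:
  steps:
    - [[0,0,0.002,0,0,0,0.04],[0,0,0,0,0,0,0.04],[0,0,0,0,0,0,0.04],[0,0,0,0,0,0,0.04],[0,0,0,0,0,0,0.04]]

```text
time_s: 11.2
eef_pos: [625.5, -42.5, 68.5]
tcp_rot: [[-0.006, 1.0, 0.003], [1.0, 0.006, -0.001], [-0.001, 0.003, -1.0]]
contact_force: [-0.3, 0.0, -2.1]
width: 0.565
grasp_force: 29.9
```

Request:
carry_out:
  steps:
    - [[0,0,0.002,0,0,0,0.04],[0,0,0.002,0,0,0,0.04],[0,0,0,0,0,0,0.04],[0,0,0,0,0,0,0.04],[0,0,0,0,0,0,0.04]]

```text
time_s: 11.62
eef_pos: [624.3, -42.1, 62.5]
tcp_rot: [[-0.006, 1.0, -0.0], [1.0, 0.006, 0.0], [0.0, -0.0, -1.0]]
contact_force: [-0.8, -0.2, -2.2]
width: 0.563
grasp_force: 29.9
```

Request:
carry_out:
  steps:
    - [[0,0,0.002,0,0,0,0.04],[0,0,0,0,0,0,0.04],[0,0,0,0,0,0,0.04]]

```text
time_s: 11.87
eef_pos: [624.7, -42.3, 61.3]
tcp_rot: [[-0.006, 1.0, 0.0], [1.0, 0.006, -0.0], [-0.0, 0.0, -1.0]]
contact_force: [-2.1, 0.2, 2.1]
width: 0.568
grasp_force: 29.9
```

Contact. I'll release, rise, and move to pickle_a at (482,-151.5).

Request:
carry_out:
  steps:
    - [[0,0,0,0,0,0,0.04],[0,0,0,0,0,0,0.078],[0,0,0,0,0,0,0.078],[0,0,0,0,0,0,0.078],[0,0,0,0,0,0,0.078]]

```text
time_s: 12.28
eef_pos: [624.5, -42.2, 60.5]
tcp_rot: [[-0.006, 1.0, 0.0], [1.0, 0.006, -0.0], [-0.0, 0.0, -1.0]]
contact_force: [-0.4, 0.2, -0.8]
width: 0.785
grasp_force: 0.0
```

Request:
carry_out:
  steps:
    - [[0,0,-0.015,0,0,0,0.078],[0,0,-0.03,0,0,0,0.078],[0,0,-0.035,0,0,0,0.078],[0,0,-0.035,0,0,0,0.078],[0,0,0,0,0,0,0.078]]

```text
time_s: 12.7
eef_pos: [629.0, -42.9, 185.1]
tcp_rot: [[-0.006, 1.0, 0.014], [1.0, 0.006, -0.002], [-0.002, 0.014, -1.0]]
contact_force: [0.9, -0.3, 2.0]
width: 0.821
grasp_force: 0.0
```

Request:
carry_out:
  steps:
    - [[-0.0215,-0.0285,0,0,0,0,0.074],[-0.0215,-0.0285,0,0,0,0,0.074],[-0.0215,-0.0285,0,0,0,0,0.074],[-0.0215,-0.0285,0,0,0,0,0.074],[-0.0215,-0.0285,0,0,0,0,0.074]]

```text
time_s: 13.12
eef_pos: [481.3, -151.2, 175.4]
tcp_rot: [[-0.007, 1.0, 0.0], [1.0, 0.007, -0.0], [-0.0, 0.0, -1.0]]
contact_force: [0.5, -1.0, -0.0]
width: 0.781
grasp_force: 0.0
```

Request:
carry_out:
  steps:
    - [[0,0,0.03,0,0,0,0.074],[0,0,0,0,0,0,0.074],[0,0,0,0,0,0,0.074],[0,0,0,0,0,0,0.074]]

```text
time_s: 13.45
eef_pos: [483.1, -150.3, 146.1]
tcp_rot: [[-0.007, 1.0, 0.0], [1.0, 0.007, 0.0], [0.0, 0.0, -1.0]]
contact_force: [0.5, -0.3, -0.2]
width: 0.78
grasp_force: 0.0
```

Request:
carry_out:
  steps:
    - [[-0.001,0,0.03,0,0,0,0.074],[0,0,0.033,0,0,0,0.074],[0,0,0.025,0,0,0,0.074],[0,0,0.008,0,0,0,0.074],[0,0,0,0,0,0,0.074]]

```text
time_s: 13.87
eef_pos: [481.9, -150.5, 48.0]
tcp_rot: [[-0.007, 1.0, -0.004], [1.0, 0.007, 0.002], [0.002, -0.004, -1.0]]
contact_force: [0.3, 0.1, 0.2]
width: 0.778
grasp_force: 0.0
```

Request:
carry_out:
  steps:
    - [[0,0,0,0,0,0,0.04],[0,0,0,0,0,0,0.04],[0,0,0,0,0,0,0.04],[0,0,0,0,0,0,0.04],[0,0,0,0,0,0,0.04]]

```text
time_s: 14.28
eef_pos: [483.4, -152.2, 51.7]
tcp_rot: [[-0.006, 1.0, 0.002], [1.0, 0.006, -0.001], [-0.001, 0.002, -1.0]]
contact_force: [-2.2, 0.3, 6.3]
width: 0.563
grasp_force: 30.0
```

Request:
carry_out:
  steps:
    - [[0,0,-0.02,0,0,0,0.04],[0,0,-0.04,0,0,0,0.04],[0,0,-0.04,0,0,0,0.04],[0,0,-0.03,0,0,0,0.04],[0.015,0.01,0,0,0,0,0.04]]

```text
time_s: 14.7
eef_pos: [496.0, -139.5, 188.5]
tcp_rot: [[-0.003, 1.0, 0.013], [1.0, 0.003, -0.006], [-0.007, 0.013, -1.0]]
contact_force: [2.0, -0.6, -0.9]
width: 0.565
grasp_force: 29.9
```

Request:
carry_out:
  steps:
    - [[0.033,0.021,0,0,0,0,0.04],[0.033,0.021,0,0,0,0,0.04],[0.033,0.021,0,0,0,0,0.04],[0.033,0.021,0,0,0,0,0.04],[0.033,0.021,0,0,0,0,0.04]]

```text
time_s: 15.12
eef_pos: [597.1, 30.9, 179.7]
tcp_rot: [[-0.006, 1.0, 0.001], [1.0, 0.006, 0.0], [0.0, 0.001, -1.0]]
contact_force: [1.4, -0.2, -2.2]
width: 0.566
grasp_force: 29.9
```

Request:
carry_out:
  steps:
    - [[0.011,0.008,0,0,0,0,0.04],[0,0,0.015,0,0,0,0.04],[0,0,0.01,0,0,0,0.04],[0,0,0,0,0,0,0.04],[0,0,0,0,0,0,0.04]]

```text
time_s: 15.53
eef_pos: [603.1, 39.5, 153.2]
tcp_rot: [[-0.005, 1.0, -0.003], [1.0, 0.005, -0.0], [-0.0, -0.003, -1.0]]
contact_force: [-0.1, 0.8, -2.8]
width: 0.563
grasp_force: 29.9
```

Request:
carry_out:
  steps:
    - [[0,0.001,0.03,0,0,0,0.04],[0,0,0.03,0,0,0,0.04],[0,0,0.02,0,0,0,0.04],[0,0,0.008,0,0,0,0.04],[0,0,0,0,0,0,0.04]]

```text
time_s: 15.95
eef_pos: [603.6, 39.4, 64.6]
tcp_rot: [[-0.005, 1.0, -0.004], [1.0, 0.005, 0.0], [0.0, -0.004, -1.0]]
contact_force: [-0.3, -0.1, -1.6]
width: 0.563
grasp_force: 29.9
```

Request:
carry_out:
  steps:
    - [[0,0,0,0,0,0,0.04],[0,0,0,0,0,0,0.04],[0,0,0,0,0,0,0.04],[0,0,0.002,0,0,0,0.04],[0,0,0,0,0,0,0.04]]

```text
time_s: 16.37
eef_pos: [606.0, 40.2, 65.6]
tcp_rot: [[-0.006, 1.0, 0.002], [1.0, 0.006, -0.0], [-0.0, 0.002, -1.0]]
contact_force: [-1.0, -0.1, -1.8]
width: 0.566
grasp_force: 29.9
```

Request:
carry_out:
  steps:
    - [[0,0,0.002,0,0,0,0.04],[0,0,0.002,0,0,0,0.04],[0,0,0,0,0,0,0.04],[0,0,0,0,0,0,0.04],[0,0,0,0,0,0,0.04]]

```text
time_s: 16.78
eef_pos: [605.3, 40.2, 60.5]
tcp_rot: [[-0.006, 1.0, -0.0], [1.0, 0.006, -0.0], [-0.0, -0.0, -1.0]]
contact_force: [0.4, -0.5, -2.5]
width: 0.566
grasp_force: 29.9
```

Request:
carry_out:
  steps:
    - [[0,0,0.001,0,0,0,0.04],[0,0,0,0,0,0,0.04],[0,0,0,0,0,0,0.04]]

```text
time_s: 17.03
eef_pos: [605.6, 40.2, 59.8]
tcp_rot: [[-0.006, 1.0, 0.0], [1.0, 0.006, 0.0], [0.0, 0.0, -1.0]]
contact_force: [0.5, -0.9, -1.3]
width: 0.57
grasp_force: 29.9
```

Request:
carry_out:
  steps:
    - [[0,0,0.001,0,0,0,0.04],[0,0,0,0,0,0,0.04],[0,0,0,0,0,0,0.04],[0,0,0,0,0,0,0.04]]

```text
time_s: 17.37
eef_pos: [605.6, 40.2, 59.7]
tcp_rot: [[-0.006, 1.0, 0.0], [1.0, 0.006, -0.0], [-0.0, 0.0, -1.0]]
contact_force: [-3.6, 0.0, 5.4]
width: 0.562
grasp_force: 30.0
```

Request:
carry_out:
  steps:
    - [[0,0,0,0,0,0,0.078],[0,0,0,0,0,0,0.078],[0,0,0,0,0,0,0.078],[0,0,0,0,0,0,0.078]]

```text
time_s: 17.7
eef_pos: [605.5, 40.1, 58.4]
tcp_rot: [[-0.006, 1.0, 0.0], [1.0, 0.006, 0.0], [0.0, 0.0, -1.0]]
contact_force: [0.2, -0.5, -0.5]
width: 0.786
grasp_force: 0.0
```

Request:
carry_out:
  steps:
    - [[0,0,-0.015,0,0,0,0.078],[0,0,-0.03,0,0,0,0.078],[0,0,-0.035,0,0,0,0.078],[0,0,-0.035,0,0,0,0.078],[0,0,0,0,0,0,0.078]]

```text
time_s: 18.12
eef_pos: [610.1, 40.1, 182.8]
tcp_rot: [[-0.006, 1.0, 0.014], [1.0, 0.006, -0.0], [-0.0, 0.014, -1.0]]
contact_force: [0.7, 0.6, 1.3]
width: 0.818
grasp_force: 0.0
```

Request:
carry_out:
  steps:
    - [[-0.0125,-0.0345,0,0,0,0,0.078],[-0.0125,-0.0345,0,0,0,0,0.078],[-0.0125,-0.0345,0,0,0,0,0.078],[-0.0125,-0.0345,0,0,0,0,0.078],[0,0,0,0,0,0,0.078]]

```text
time_s: 18.53
eef_pos: [462.4, -11.5, 171.5]
tcp_rot: [[-0.005, 1.0, -0.004], [1.0, 0.005, -0.0], [-0.0, -0.004, -1.0]]
contact_force: [0.6, -0.1, -0.3]
width: 0.817
grasp_force: 0.0
```

Request:
carry_out:
  steps:
    - [[0,0,0.03,0,0,0,0.078],[0,0,0,0,0,0,0.078],[0,0,0,0,0,0,0.078],[0,0,0,0,0,0,0.078]]

```text
time_s: 18.87
eef_pos: [468.3, -10.6, 144.2]
tcp_rot: [[-0.006, 1.0, 0.0], [1.0, 0.006, 0.0], [0.0, 0.0, -1.0]]
contact_force: [-0.3, -0.3, -0.2]
width: 0.818
grasp_force: 0.0
```

Request:
carry_out:
  steps:
    - [[0,0,0.03,0,0,0,0.078],[0,0,0.033,0,0,0,0.078],[0,0,0.023,0,0,0,0.078],[0,0,0.007,0,0,0,0.078],[0,0,0,0,0,0,0.078]]

```text
time_s: 19.28
eef_pos: [467.0, -10.4, 49.4]
tcp_rot: [[-0.006, 1.0, -0.004], [1.0, 0.006, 0.0], [0.001, -0.004, -1.0]]
contact_force: [0.6, -0.2, 0.7]
width: 0.821
grasp_force: 0.0
```

Request:
carry_out:
  steps:
    - [[0,0,0,0,0,0,0.04],[0,0,0,0,0,0,0.04],[0,0,0,0,0,0,0.04],[0,0,0,0,0,0,0.04],[0,0,0,0,0,0,0.04]]

```text
time_s: 19.7
eef_pos: [468.3, -10.8, 52.1]
tcp_rot: [[-0.006, 1.0, 0.001], [1.0, 0.006, -0.0], [-0.0, 0.001, -1.0]]
contact_force: [-2.7, 0.5, 5.4]
width: 0.562
grasp_force: 30.0
```

Request:
carry_out:
  steps:
    - [[0,0,-0.02,0,0,0,0.04],[0,0,-0.04,0,0,0,0.04],[0,0,-0.04,0,0,0,0.04],[0,0,-0.03,0,0,0,0.04],[0.015,0.011,0,0,0,0,0.04]]

```text
time_s: 20.12
eef_pos: [482.1, 2.7, 188.9]
tcp_rot: [[-0.004, 1.0, 0.013], [1.0, 0.004, -0.003], [-0.003, 0.013, -1.0]]
contact_force: [1.4, -0.3, -2.1]
width: 0.568
grasp_force: 29.9
```

Request:
carry_out:
  steps:
    - [[0.032,0.025,0,0,0,0,0.04],[0.032,0.025,0,0,0,0,0.04],[0.032,0.025,0,0,0,0,0.04],[0.032,0.025,0,0,0,0,0.04],[0.032,0.025,0,0,0,0,0.04]]

```text
time_s: 20.53
eef_pos: [603.3, 166.8, 180.1]
tcp_rot: [[-0.006, 1.0, -0.0], [1.0, 0.006, -0.0], [-0.0, -0.0, -1.0]]
contact_force: [1.5, -1.1, -1.4]
width: 0.566
grasp_force: 29.9
```

Request:
carry_out:
  steps:
    - [[0.015,0.011,0,0,0,0,0.04],[0,0,0,0,0,0,0.04],[0,0,0,0,0,0,0.04],[0,0,0,0,0,0,0.04],[0,0,0,0,0,0,0.04]]

```text
time_s: 20.95
eef_pos: [612.8, 179.2, 180.4]
tcp_rot: [[-0.005, 1.0, -0.001], [1.0, 0.005, -0.0], [-0.0, -0.001, -1.0]]
contact_force: [0.1, 0.3, -2.2]
width: 0.562
grasp_force: 29.9
```

```bash
python3 -c "
from h import *
wrist('w4')"
```

```text
[612.8 179.2 180.4]
```

View pics/w4.png

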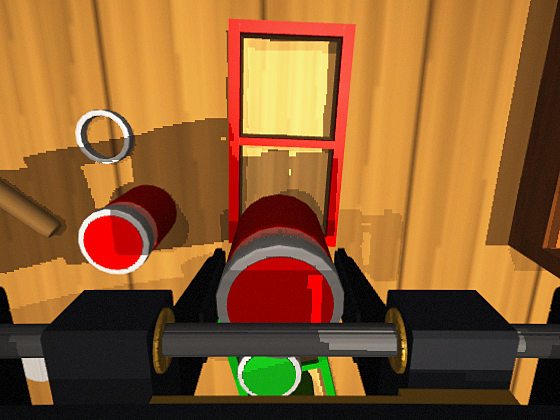

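The held red jar is over the red caddy, whose rim corners show at (230,19) and (356,25). The green jar stands in its bay, and the other red jar's lid is at (114,240).

```bash
python3 -c "
from h import *
a=wpos('w4',[[230,19],[356,25]],42);print(a,np.linalg.norm(a[1]-a[0])); u=a[1]-a[0];u/=np.linalg.norm(u);v=np.array([u[1],-u[0]]);m=a.mean(0); print(u,m+47*v,m+131*v, wpos('w4',[[114,240]],86))"
```

```text
[[575.5 314.6]
 [669.  310.9]] 93.57317991817955
[ 0.99921794 -0.03954124] [620.3915615  265.78675686] [617.07009695 181.85244997] [[488.3 156.2]]
```

Request:
carry_out:
  steps:
    - [[0,0.001,0.03,0,0,0,0.04],[0,0,0.035,0,0,0,0.04],[0,0,0.03,0,0,0,0.04],[0,0,0.015,0,0,0,0.04],[0,0,0.004,0,0,0,0.04]]

```text
time_s: 21.42
eef_pos: [611.6, 178.9, 62.7]
tcp_rot: [[-0.005, 1.0, -0.007], [1.0, 0.005, -0.001], [-0.001, -0.007, -1.0]]
contact_force: [-0.1, 0.0, -2.9]
width: 0.568
grasp_force: 29.9
```

Request:
carry_out:
  steps:
    - [[0,0,0.001,0,0,0,0.04],[0,0,0,0,0,0,0.04],[0,0,0,0,0,0,0.04],[0,0,0,0,0,0,0.04],[0,0,0,0,0,0,0.04]]

```text
time_s: 21.83
eef_pos: [615.8, 180.5, 67.7]
tcp_rot: [[-0.006, 1.0, 0.003], [1.0, 0.006, 0.001], [0.001, 0.003, -1.0]]
contact_force: [0.0, -0.4, -2.5]
width: 0.568
grasp_force: 29.9
```

Request:
carry_out:
  steps:
    - [[0,0,0.002,0,0,0,0.04],[0,0,0.001,0,0,0,0.04],[0,0,0,0,0,0,0.04],[0,0,0,0,0,0,0.04],[0,0,0,0,0,0,0.04]]

```text
time_s: 22.25
eef_pos: [614.5, 180.2, 62.5]
tcp_rot: [[-0.006, 1.0, -0.0], [1.0, 0.006, -0.0], [-0.0, -0.0, -1.0]]
contact_force: [-0.0, 0.1, -2.3]
width: 0.568
grasp_force: 29.9
```

Request:
carry_out:
  steps:
    - [[0,0,0.001,0,0,0,0.04],[0,0,0.001,0,0,0,0.04],[0,0,0,0,0,0,0.04],[0,0,0,0,0,0,0.04]]

```text
time_s: 22.58
eef_pos: [614.5, 180.2, 60.4]
tcp_rot: [[-0.006, 1.0, -0.0], [1.0, 0.006, -0.0], [-0.0, -0.0, -1.0]]
contact_force: [-0.4, -0.4, -3.3]
width: 0.563
grasp_force: 29.9
```

Request:
carry_out:
  steps:
    - [[0,0,0.001,0,0,0,0.04],[0,0,0.001,0,0,0,0.04],[0,0,0,0,0,0,0.04],[0,0,0,0,0,0,0.04]]

```text
time_s: 22.92
eef_pos: [614.7, 180.3, 60.2]
tcp_rot: [[-0.006, 1.0, -0.0], [1.0, 0.006, 0.0], [0.0, -0.0, -1.0]]
contact_force: [-3.3, -0.5, 5.6]
width: 0.562
grasp_force: 30.0
```

Request:
carry_out:
  steps:
    - [[0,0,0,0,0,0,0.078],[0,0,0,0,0,0,0.078],[0,0,0,0,0,0,0.078],[0,0,0,0,0,0,0.078]]

```text
time_s: 23.25
eef_pos: [614.8, 180.2, 58.7]
tcp_rot: [[-0.006, 1.0, 0.001], [1.0, 0.006, 0.0], [0.0, 0.001, -1.0]]
contact_force: [0.3, -0.3, 0.5]
width: 0.781
grasp_force: 0.0
```

Request:
carry_out:
  steps:
    - [[0,0,-0.015,0,0,0,0.078],[0,0,-0.03,0,0,0,0.078],[0,0,-0.035,0,0,0,0.078],[0,0,-0.035,0,0,0,0.078],[0,0,0,0,0,0,0.078]]

```text
time_s: 23.67
eef_pos: [619.4, 181.3, 184.7]
tcp_rot: [[-0.006, 1.0, 0.016], [1.0, 0.006, 0.003], [0.003, 0.016, -1.0]]
contact_force: [0.7, 0.4, 1.8]
width: 0.82
grasp_force: 0.0
```

Request:
carry_out:
  steps:
    - [[-0.0063,-0.0318,0,0,0,0,0.078],[-0.0063,-0.0318,0,0,0,0,0.078],[-0.0063,-0.0318,0,0,0,0,0.078],[-0.0063,-0.0318,0,0,0,0,0.078],[0,0,0,0,0,0,0.078]]

```text
time_s: 24.08
eef_pos: [482.6, 153.5, 172.8]
tcp_rot: [[-0.007, 1.0, -0.003], [1.0, 0.007, -0.001], [-0.001, -0.003, -1.0]]
contact_force: [0.6, 0.6, 0.2]
width: 0.819
grasp_force: 0.0
```

Request:
carry_out:
  steps:
    - [[0,0,0.03,0,0,0,0.078],[0,0,0,0,0,0,0.078],[0,0,0,0,0,0,0.078],[0,0,0,0,0,0,0.078]]

```text
time_s: 24.42
eef_pos: [488.3, 154.4, 144.7]
tcp_rot: [[-0.006, 1.0, 0.001], [1.0, 0.006, 0.0], [0.0, 0.001, -1.0]]
contact_force: [-0.1, -0.3, -0.5]
width: 0.82
grasp_force: 0.0
```

Request:
carry_out:
  steps:
    - [[0,0,0.03,0,0,0,0.078],[0,0,0.033,0,0,0,0.078],[0,0,0.023,0,0,0,0.078],[0,0,0.007,0,0,0,0.078],[0,0,0,0,0,0,0.078]]

```text
time_s: 24.83
eef_pos: [486.9, 154.1, 49.5]
tcp_rot: [[-0.006, 1.0, -0.003], [1.0, 0.006, -0.001], [-0.001, -0.003, -1.0]]
contact_force: [-0.5, -0.3, -0.4]
width: 0.822
grasp_force: 0.0
```

Request:
carry_out:
  steps:
    - [[0,0,0,0,0,0,0.04],[0,0,0,0,0,0,0.04],[0,0,0,0,0,0,0.04],[0,0,0,0,0,0,0.04],[0,0,0,0,0,0,0.04]]

```text
time_s: 25.25
eef_pos: [488.2, 154.5, 52.2]
tcp_rot: [[-0.006, 1.0, 0.001], [1.0, 0.006, 0.0], [0.0, 0.001, -1.0]]
contact_force: [-3.0, -0.5, 6.1]
width: 0.565
grasp_force: 30.0
```

Request:
carry_out:
  steps:
    - [[0,0,-0.02,0,0,0,0.04],[0,0,-0.04,0,0,0,0.04],[0,0,-0.04,0,0,0,0.04],[0,0,-0.03,0,0,0,0.04],[0.011,0.013,0,0,0,0,0.04]]

```text
time_s: 25.67
eef_pos: [503.7, 165.5, 189.4]
tcp_rot: [[-0.005, 1.0, 0.013], [1.0, 0.005, 0.002], [0.002, 0.013, -1.0]]
contact_force: [3.0, 0.4, -0.7]
width: 0.562
grasp_force: 30.0
```

Request:
carry_out:
  steps:
    - [[0.0225,0.027,0,0,0,0,0.04],[0.0225,0.027,0,0,0,0,0.04],[0.0225,0.027,0,0,0,0,0.04],[0.0225,0.027,0,0,0,0,0.04],[0.009,0.01,0,0,0,0,0.04]]

```text
time_s: 26.08
eef_pos: [620.2, 267.4, 180.1]
tcp_rot: [[-0.007, 1.0, 0.001], [1.0, 0.007, 0.001], [0.001, 0.001, -1.0]]
contact_force: [-0.6, -0.4, -2.0]
width: 0.568
grasp_force: 30.0
```

Request:
carry_out:
  steps:
    - [[0,0,0.015,0,0,0,0.04],[0,0,0.01,0,0,0,0.04],[0,0,0,0,0,0,0.04],[0,0,0,0,0,0,0.04],[0,0,0,0,0,0,0.04]]

```text
time_s: 26.5
eef_pos: [617.0, 264.2, 155.3]
tcp_rot: [[-0.005, 1.0, -0.001], [1.0, 0.005, -0.0], [-0.0, -0.001, -1.0]]
contact_force: [-0.4, -0.1, -1.1]
width: 0.564
grasp_force: 30.0
```

Request:
carry_out:
  steps:
    - [[0,0,0.03,0,0,0,0.04],[0,0,0.03,0,0,0,0.04],[0,0,0.02,0,0,0,0.04],[0,0,0.01,0,0,0,0.04],[0,0,0,0,0,0,0.04]]

```text
time_s: 26.92
eef_pos: [615.9, 264.0, 63.1]
tcp_rot: [[-0.006, 1.0, -0.004], [1.0, 0.006, -0.002], [-0.002, -0.004, -1.0]]
contact_force: [-1.3, 0.3, -2.0]
width: 0.565
grasp_force: 30.0
```

Request:
carry_out:
  steps:
    - [[0,0,0,0,0,0,0.04],[0,0,0,0,0,0,0.04],[0,0,0,0,0,0,0.04],[0,0,0.001,0,0,0,0.04],[0,0,0,0,0,0,0.04]]

```text
time_s: 27.33
eef_pos: [618.6, 265.3, 65.9]
tcp_rot: [[-0.006, 1.0, 0.002], [1.0, 0.006, 0.001], [0.001, 0.002, -1.0]]
contact_force: [0.6, 0.3, -1.7]
width: 0.565
grasp_force: 30.0
```

Request:
carry_out:
  steps:
    - [[0,0,0.001,0,0,0,0.04],[0,0,0.001,0,0,0,0.04],[0,0,0,0,0,0,0.04],[0,0,0,0,0,0,0.04],[0,0,0,0,0,0,0.04]]

```text
time_s: 27.75
eef_pos: [617.8, 265.0, 62.5]
tcp_rot: [[-0.006, 1.0, -0.0], [1.0, 0.006, -0.0], [-0.0, -0.0, -1.0]]
contact_force: [0.2, 0.1, -1.3]
width: 0.563
grasp_force: 30.0
```

Request:
carry_out:
  steps:
    - [[0,0,0.001,0,0,0,0.04],[0,0,0.001,0,0,0,0.04],[0,0,0.001,0,0,0,0.04],[0,0,0,0,0,0,0.04],[0,0,0,0,0,0,0.04]]

```text
time_s: 28.17
eef_pos: [617.9, 265.1, 60.3]
tcp_rot: [[-0.006, 1.0, 0.0], [1.0, 0.006, 0.0], [0.0, 0.0, -1.0]]
contact_force: [-1.7, -0.3, 3.8]
width: 0.562
grasp_force: 30.0
```

Request:
carry_out:
  steps:
    - [[0,0,0.001,0,0,0,0.04],[0,0,0,0,0,0,0.04],[0,0,0,0,0,0,0.04]]

```text
time_s: 28.42
eef_pos: [618.0, 265.1, 60.3]
tcp_rot: [[-0.006, 1.0, -0.0], [1.0, 0.006, 0.0], [0.0, -0.0, -1.0]]
contact_force: [-4.4, -1.5, 7.4]
width: 0.56
grasp_force: 30.0
```

Contact. I'll release, retreat up and back, then check with the top camera.

Request:
carry_out:
  steps:
    - [[0,0,0,0,0,0,0.078],[0,0,0,0,0,0,0.078],[0,0,0,0,0,0,0.078],[0,0,0,0,0,0,0.078]]

```text
time_s: 28.75
eef_pos: [617.9, 265.0, 58.3]
tcp_rot: [[-0.006, 1.0, -0.0], [1.0, 0.006, -0.0], [-0.0, -0.0, -1.0]]
contact_force: [-0.1, 0.0, 0.9]
width: 0.782
grasp_force: 0.0
```

Request:
carry_out:
  steps:
    - [[0,0,-0.015,0,0,0,0.078],[0,0,-0.03,0,0,0,0.078],[0,0,-0.035,0,0,0,0.078],[0,0,-0.035,0,0,0,0.078],[0,0,-0.035,0,0,0,0.078]]

```text
time_s: 29.17
eef_pos: [617.8, 265.0, 211.2]
tcp_rot: [[-0.006, 1.0, 0.001], [1.0, 0.006, 0.0], [0.0, 0.001, -1.0]]
contact_force: [0.9, -0.6, -0.5]
width: 0.821
grasp_force: 0.0
```

Request:
carry_out:
  steps:
    - [[0,-0.04,0,0,0,0,0.078],[0,-0.04,0,0,0,0,0.078],[0,-0.04,0,0,0,0,0.078],[0,-0.04,0,0,0,0,0.078],[0,-0.04,0,0,0,0,0.078]]

```text
time_s: 29.58
eef_pos: [416.3, 263.6, 209.6]
tcp_rot: [[-0.005, 1.0, 0.001], [1.0, 0.005, 0.001], [0.001, 0.001, -1.0]]
contact_force: [-0.0, -0.3, 1.4]
width: 0.819
grasp_force: 0.0
```

Request:
carry_out:
  steps:
    - [[0,0,0,0,0,0,0.078],[0,0,0,0,0,0,0.078],[0,0,0,0,0,0,0.078],[0,0,0,0,0,0,0.078]]

```text
time_s: 29.92
eef_pos: [419.1, 264.0, 209.7]
tcp_rot: [[-0.005, 1.0, 0.002], [1.0, 0.005, 0.001], [0.001, 0.002, -1.0]]
contact_force: [-0.6, -0.6, 0.4]
width: 0.818
grasp_force: 0.0
```

Run:
```python
from h import *
for c in ['top','scene']:
    f=bot.grab_frame(c); cv2.imwrite(f'pics/{c}9.png',f[:,:,::-1])
```

```text
(no output)
```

View pics/top9.png

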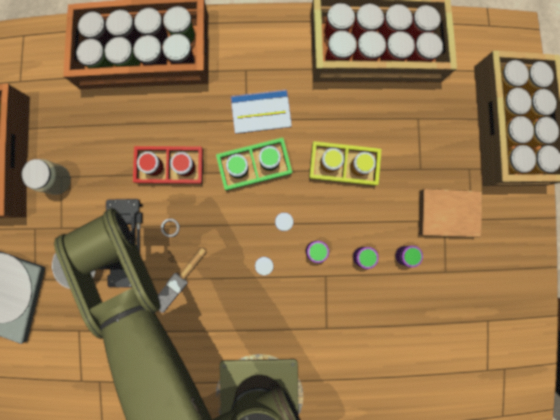

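View pics/scene9.png

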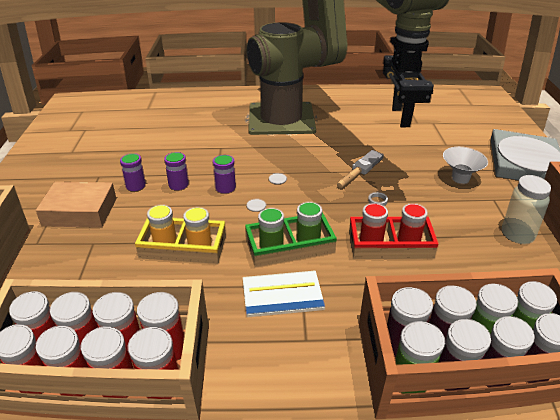

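Both views show all six jars upright in their bays: reds at (148,163) and (181,163), greens at (236,166) and (269,157), yellows at (332,160) and (364,163) in the top view. The purple jars are untouched and the arm is clear.

```bash
python3 -c "
from cell import bot
print(bot.finish_job())"
```

```text
the job is handed in; nothing more can be done
None
```

I sorted all five jars into their colour-matched caddies, each lowered to the floor of its own bay; the final top and scene pictures show them and the stored yellow jar upright, and I handed the job in at about 30 s (no verdict was returned).

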